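Find the concealed catch of the spare-basket drawer and open it

TASK

Open the drawer of the dark wooden box that holds the spare filter baskets: its catch is concealed under the slatted strip on top, so stroke shut fingertips along the strip until they drop into the part that gives way, and push it down until the drawer springs ajar. Then pull the drawer out to its stop by the top of its front, and let go. Feel with a light touch - never bear on anything with more than 40 N before the drawer springs - and leave the sugar pot, tamper and timer where they are.

Things in the scene. Friction and masses are not known exactly. Their poses are not given: they have to be found in the camera images.
- box: Heavy dark wooden box fixed to the worktop, 300 mm wide (its y), 160 mm deep (its x), top face 100 mm above the worktop. Origin: centre of its underside; x to its back, -x is the drawer side, y to its left, z up. A flush strip of crosswise metal slats, 36 x 260 mm, runs along its top (its y), centred 30 mm behind the middle; a guide edge 10 mm high stands 2 mm behind the strip.
- strip_mid (a point): Middle of the slatted strip, on its top face; axes as the box's. All slats look alike and are solid except one stretch of four, 52 mm long and 36 mm wide, wholly within the strip, elsewhere each time: the sprung catch. It sinks straight down by up to 14 mm, under 2 to 5 N, leaving a 52 x 36 mm recess with upright walls.
- strip_left (a point): Middle of the left (box +y) end of the slatted strip, on its top face, 100 mm above the worktop. Fingertips drop into the catch only once they are wholly over it, no part of them resting on the slats beside it.
- strip_right (a point): Middle of the right (box -y) end of the slatted strip, on its top face, 260 mm from the left end. When the catch is down by 8 mm or more, the drawer springs ajar by itself; the catch rises again when released.
- drawer_lip (a point): Middle of the top of the drawer's front panel, 96 mm above the worktop, moves with it; axes as the box's. The panel is an upright board 12 mm thick (box x), 300 mm wide, from 6 to 96 mm above the worktop, in front of the box. Ajar, there is a gap of 43 mm between it and the box for a finger; tray and baskets below reach 48 mm above the worktop, the tray's rear corner posts 70 mm.
- drawer (a joint): How far the drawer is out, in m: 0 shut, about 0.042 ajar after the spring has pushed it, 0.085 fully out at its stop. It slides along the box's -x, needs about 1 to 4 N to pull and stays where it is left.
- sugar_pot: Chrome sugar pot with a knob, 66 mm across, 67 mm high, loose, left of the box; origin at the centre of its underside. To be left alone.
- tamper: Tamper with a turned wooden handle, 58 mm across, 91 mm high, loose, right of the box; origin at the centre of its underside. To be left alone.
- timer: Small white kitchen timer, 58 x 62 x 21 mm, loose, right of the box; origin at the centre of its underside. To be left alone.

How it is judged (in metres and radians):
On the way:
1. the catch has been pushed down and the drawer has sprung ajar (out by more than 35 mm) (value of joint drawer above 0.035 m), for 0.1 s.
At the end, for the whole second after the job is handed in: the drawer is out to its stop (at least 77 of 85 mm) and at rest (value of joint drawer above 0.077 m and velocity of joint drawer between -0.01 and 0.01 m/s); the robot touches nothing.
It fails at once if before the drawer is ajar (out by less than 25 mm), the fingers or the arm bear on something with more than 40 N (value of joint drawer below 0.025 m and contact force between any of the fingers, the arm and anything else above 40 N).
It fails at once if the sugar pot, tamper or timer is moved by more than 20 mm or tipped over (distance of any of sugar_pot, tamper, timer from where it was at the start of the episode above 0.02 m or angle between any of sugar_pot, tamper, timer's own z axis and vertical above 0.4 rad).
It also fails if it takes over 72 s, if anything falls off the work surface, if the arm or the gripper's body presses on something with over 40 N, if the wrist force passes 120 N, or if a joint passes its speed limit or range.

ROBOT

A 6-joint arm with a two-finger parallel gripper is mounted at the origin on a cart in front of the work surface, level with it; the furniture and walls round the work are solid. World frame = base frame: x ahead of the robot, y to its left, z up, the work surface at z = 0. Lengths are in mm, angles in rad, forces in N, time in s.
With the tool pointing down it reaches from about 350 to 875 mm from the base axis. Payload 4.2 kg.
Tool frame: the origin (TCP) lies midway between the tips of the shut fingers; the grasp point (between the pads) lies 19 mm behind it; z points along the fingers, y is the line along which they close (so a half turn about z gives the same grasp; the last joint's range is limited). The gripper opens to 85 mm and grips with 20 to 120 N. Pads are 22 mm wide; open, the fingers measure 114 mm over their backs; the gripper's body (76 mm by 85 mm) begins 54 mm behind the grasp point. The pads swing forward as they close: fully open they stand 13 mm farther back than shut.
Start: joints at [-1.056, 0.385, 0.008, 0, -1.194, -0.259], TCP at [158.154, -604.637, 195.612] pointing down, gripper open.
Joint ranges: [-3.14, 3.14], [-1.21, 2.06], [-1.07, 1.41], [-3.16, 2.05], [-2.99, -0.16], [-3.1, 3.1]. Speed limits (rad/s): [2.79, 2.79, 3.14, 3.14, 3.14, 3.14].

INTERFACE

Orientations are given as a unit quaternion [x, y, z, w].
In Python, from bench import arm, eyes, nets gives the robot as it stands.
- The arm moves only by the tool apply_moves, never from a script. Its arguments are lists of equal length, an entry for each row: "delta_rot": the turn, a rotation vector about the tool's x, y, z as a fraction of full scale, a list of three; "xyz": the shift along the tool's x, y, z as a fraction of full scale, a list of three; "hand": the gripper command: -1 is fully open, 1 is shut, values between are in proportion. In form: {"delta_rot": [[ax, ay, az], ...], "xyz": [[dx, dy, dz], ...], "hand": [hand, ...]}. A call has 1 to 20 rows; each row shifts and turns the commanded pose from where the row before left it, along the tool's axes as they then stand; what a row does not reach is not made up. Full scale, the value 1, is 0.025 m for a shift and 6 degrees for a turn. A row lasts 1/12 s, in which the tool goes at most 41.7 mm and 7.16 degrees, less where a joint would pass 70% of its speed; a pose out of reach is approached as far as the arm can. A call with a number of a shift or a turn outside -1 to 1 is refused whole. A call with a gripper value outside its range is refused whole. The fingers move at their own pace and stop on an object; the grip force is fixed at half the most. Time passes only in rows, so rows that do not move let the fingers close. It gives the time, the measured TCP pose, the force, the opening and the grip force at its end, in the units of the state.
- arm.read_state(): the state, without advancing time (a new reading comes with each control period).
- eyes.get_image(name): name is "side" or "top"; returns a dict with "frame" (400x640x3 uint8, red, green, blue), "range_z" (400x640 float32, mm along the optical axis (not along the pixel's ray), 0 where there is no reading), "camera_matrix" (3x3 intrinsics, pixels), "R" (3x3) and "t" (3): a world point X has camera coordinates R X + t. Camera axes: x right, y down, z forward; pixel columns grow to the right and rows downward; lengths in mm; the calibration is good to about 2 mm. A picture is of the moment at which its call begins.
- arm.job_done(): hands the job in; it is judged then, once.
Trained networks look in a picture, given as the dict that the camera call returned (one of the last four; its "shot" number tells which), for a name from the list of things; names that differ only in an ending like _2 or _b are one class to them, and where a whole thing is asked for, a point or a joint stands for the part that bears it (a point fixed in the world has none). Each returns a list of dicts, best first, with "score" (0 to 1); they miss things now and then, are a little off and sometimes report something else, mostly with a low value. They report only what shows in the picture. A call takes as long as a camera call.
- nets.look_for(name, picture): "bbox" ([left, top, right, bottom] in pixels, round what is visible of it).
- nets.masks_of(name, picture): "region" (400x640 bool, what is visible of it) and "bbox" ([left, top, right, bottom] in pixels, round what is visible of it).
The state is a dict: "clock": time; "joints": joint angles; "joint_vel": joint speeds; "joint_efforts": joint torques, N m; "position": TCP position; "ee_rot": TCP orientation; "contact_force": force on the tool from outside, world axes, zero at the start; "wrist_torque": the same for the moment, N m; "gripper_width": finger opening in mm; "grasp_force": force on a finger pad.
Only numpy, scipy, OpenCV 4.12 (cv2) and the standard library are available. Lean on these libraries where they do the work, as an engineer would, in place of code of your own. Each camera call takes 0.05 s, during which the arm holds its last target. There are 200 camera calls.

## Working session

There is one attempt and no reset: what is moved stays moved. The work goes in short steps, Python scripts to look and compute and a tool call to move; the robot and the scene stay as the last step left them, time stands still between calls to the robot, and variables do not carry over. Pictures are saved under pics/ and viewed, at most 10 in all, crops included, and the job is handed in when it is done.

Besides the shell and the picture viewer there is one more tool, called after ">>>" as name(argument=value, ...) on one line, values as JSON. apply_moves: Moves the arm, as the interface text tells. Its arguments: {"type":"object","properties":{"delta_rot":{"type":"array"},"xyz":{"type":"array"},"hand":{"type":"array"}},"required":["delta_rot","xyz","hand"]}

```bash
mkdir -p pics; cat > h.py <<'E'
import numpy as np, cv2
from bench import arm, eyes, nets
def pts(p):
    z=p["range_z"].astype(float);K=np.array(p["camera_matrix"]);v,u=np.mgrid[0:400,0:640]
    c=np.stack([(u-K[0,2])/K[0,0]*z,(v-K[1,2])/K[1,1]*z,z],-1)
    return (c-np.array(p["t"]).ravel())@np.array(p["R"])
E
python3 - <<'E'
from h import *
s=arm.read_state();print({k:np.round(s[k],3) for k in s})
for n in("top","side"):
    p=eyes.get_image(n);cv2.imwrite(f"pics/{n}0.png",p["frame"][:,:,::-1]);W=pts(p);np.save(n,W)
    print(n,p["R"],p["t"])
    for o in("box","strip_mid","drawer_lip","sugar_pot","tamper","timer"):
        for m in nets.masks_of(o,p)[:2]:
            r=m["region"]&(p["range_z"]>0);q=W[r]
            print(n,o,round(m["score"],2),m["bbox"],np.round(np.percentile(q,[5,50,95],0)).tolist() if len(q) else 0)
    m=nets.masks_of("box",p)
    if m:
        r=m[0]["region"]&(abs(W[...,2]-100)<5)&(p["range_z"]>0);q=W[r][:,:2].astype(np.float32)
        print("rect",cv2.minAreaRect(q),len(q))
E
```

```text
{'clock': np.float64(0.0), 'joints': array([-1.056,  0.386,  0.007, -0.   , -1.194, -0.259]), 'joint_vel': array([-0.002, -0.   , -0.001, -0.   ,  0.   ,  0.001]), 'joint_efforts': array([ 0.0000e+00, -3.9229e+01,  1.8840e+01,  4.1860e+00, -5.0000e-03,
       -0.0000e+00]), 'position': array([ 157.97 , -604.032,  194.539]), 'ee_rot': array([-0.127,  0.992,  0.001, -0.   ]), 'contact_force': array([-1.138, -1.281, -0.483]), 'wrist_torque': array([-0.02 ,  0.021,  0.02 ]), 'grasp_force': np.float64(0.0), 'gripper_width': np.float64(85.543)}
top [[ 0.00207557 -0.99999304 -0.00310092]
 [-0.99225289 -0.0016743  -0.12422322]
 [ 0.12421716  0.00333473 -0.99224945]] [ 23.28396766 618.49902813 989.81740923]
top box 0.65 [297.0, 165.8, 442.7, 256.9] [[511.0, -216.0, 92.0], [578.0, -77.0, 100.0], [677.0, 58.0, 108.0]]
top strip_mid 0.9 [294.5, 165.0, 438.2, 261.1] [[511.0, -216.0, 95.0], [576.0, -80.0, 100.0], [675.0, 55.0, 108.0]]
top drawer_lip 0.76 [295.6, 234.2, 431.3, 257.3] [[496.0, -204.0, 14.0], [515.0, -70.0, 95.0], [532.0, 60.0, 99.0]]
top sugar_pot 0.76 [256.2, 183.6, 290.0, 211.3] [
[... 672 characters left out ...]
, 102.0]]
side strip_mid 0.57 [278.6, 182.8, 377.9, 317.3] [[507.0, -236.0, 16.0], [576.0, -171.0, 99.0], [667.0, 40.0, 102.0]]
side drawer_lip 0.79 [282.7, 189.6, 296.2, 309.9] [[494.0, -220.0, 14.0], [507.0, -144.0, 95.0], [531.0, 47.0, 97.0]]
side sugar_pot 0.5 [313.6, 182.7, 322.5, 186.8] [[625.0, 128.0, 41.0], [634.0, 135.0, 53.0], [650.0, 157.0, 66.0]]
side tamper 0.63 [353.8, 316.7, 385.4, 367.9] [[595.0, -354.0, 4.0], [613.0, -337.0, 16.0], [638.0, -314.0, 90.0]]
side timer 0.94 [279.6, 351.0, 315.1, 390.3] [[457.0, -357.0, 11.0], [484.0, -330.0, 18.0], [512.0, -299.0, 21.0]]
rect ((595.4422607421875, -80.86578369140625), (302.9699401855469, 172.417724609375), 82.87361145019531) 5744
```

```bash
python3 - <<'E'
from h import *
for n in("top","side"):
    W=np.load(n+".npy").reshape(-1,3)
    b=np.radians(-7.2);c=np.array([595,-80.5])
    for it in range(1):
        R=np.array([[np.cos(b),np.sin(b)],[-np.sin(b),np.cos(b)]])
        L=(W[:,:2]-c)@R.T; z=W[:,2]
        g=(z>106)&(z<116)&(abs(L[:,1])<140)&(abs(L[:,0])<100)
        k=np.polyfit(L[g,1],L[g,0],1);print(n,"guide",g.sum(),np.percentile(L[g,0],[3,50,97]).round(1),"tilt deg",np.degrees(k[0]),"z",np.median(z[g]))
        t=(abs(z-100)<4)&(abs(L[:,0])<100)&(abs(L[:,1])<170)
        print("top x",np.percentile(L[t,0],[.5,1,99,99.5]).round(1),"y",np.percentile(L[t,1],[.3,1,99,99.7]).round(1),np.median(z[t]))
        print("hist x",np.histogram(L[t,0],np.arange(-100,101,5))[0])
        for a in range(-120,121,40):
            f=(z>85)&(z<104)&(abs(L[:,1]-a)<20)&(abs(L[:,0])<110);print(a,np.percentile(L[f,0],[1,99]).round(1),end=" ")
i=cv2.imread("pics/top0.png")[150:290,240:500];cv2.imwrite("pics/c.png",cv2.resize(i,(780,420),interpolation=2))
E
```

```text
top guide 546 [56.4 61.  66. ] tilt deg -0.22233243203875233 z 109.58552229666802
top x [-84.2 -82.7  84.6  85.4] y [-148.1 -145.9  147.4  149.3] 99.99838079955654
hist x [  0   0  24 160 142 221 305 306 310 297 303 299 311 303 300 299 302 292
 302 300 299 288 296 277 275 287 281 280 282 281 264 153  28 136 297 294
 279  69   0   0]
-120 [-85.1  84.3] -80 [-85.5  84.5] -40 [-85.   84.4] 0 [-85.2  84.7] 40 [-85.3  84.6] 80 [-85.2  84.6] 120 [-85.1  84.5] side guide 393 [56.7 60.9 65.8] tilt deg -0.18537310124133485 z 109.15735397925444
top x [-81.1 -78.1  84.4  85.3] y [-150.4 -149.6  143.9  147.2] 99.3666515493569
hist x [  0   0   2  44  40 152 231 231 227 228 225 228 228 229 223 230 222 227
 222 224 226 233 217 213 222 224 214 224 225 219 201 153  21  86 219 216
 222  44   0   0]
-120 [-84.5  84.7] -80 [-84.5  84.4] -40 [-85.   84.1] 0 [-85.2  84.5] 40 [-84.5  83.8] 80 [-84.8  84.3] 120 [-85.6  83.9]
```

View pics/c.png

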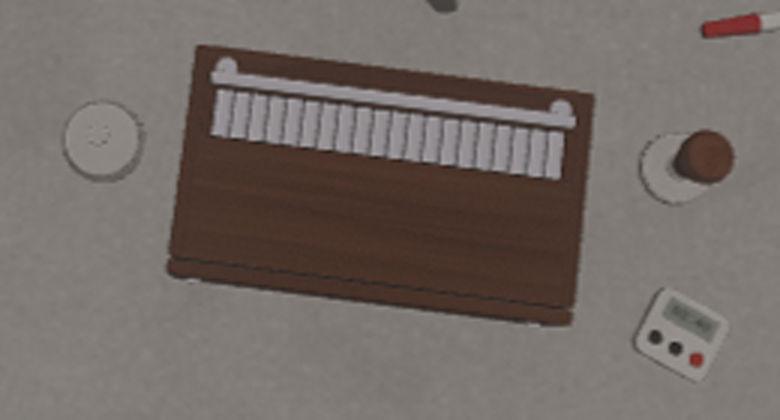

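>>> apply_moves(delta_rot=[[0, 0, 0.9], [0, 0, 0.9], [0, 0, 0.9], [0, 0, 0.9], [0, 0, 0], [0, 0, 0], [0, 0, 0], [0, 0, 0], [0, 0, 0], [0, 0, 0], [0, 0, 0], [0, 0, 0], [0, 0, 0], [0, 0, 0], [0, 0, 0], [0, 0, 0], [0, 0, 0], [0, 0, 0], [0, 0, 0], [0, 0, 0]], xyz=[[0, 0, 0], [0, 0, 0], [0, 0, 0], [0, 0, 0], [-0.5, 0.6, 0], [-0.85, 0.96, 0], [-0.85, 0.96, 0], [-0.85, 0.96, 0], [-0.85, 0.96, 0], [-0.85, 0.96, 0], [-0.85, 0.96, 0], [-0.85, 0.96, 0], [-0.85, 0.96, 0], [-0.85, 0.96, 0], [-0.85, 0.96, 0], [-0.85, 0.96, 0], [-0.85, 0.96, 0], [-0.85, 0.96, 0], [-0.85, 0.96, 0], [-0.5, 0.6, 0]], hand=[1, 1, 1, 1, 1, 1, 1, 1, 1, 1, 1, 1, 1, 1, 1, 1, 1, 1, 1, 1])

```text
clock: 2.47
position: [524.7, -278.4, 195.6]
ee_rot: [0.06, 0.998, -0.0, 0.0]
contact_force: [-0.4, -0.9, -0.3]
gripper_width: 0.3
grasp_force: 0.0
```

```bash
cat >> h.py <<'E'
ex=np.array([.9925,-.1219,0]);ey=np.array([.1219,.9925,0]);mid=np.array([629.8,-84.8,100])
def st():
    s=arm.read_state();d=np.array(s["position"])-mid
    from scipy.spatial.transform import Rotation as Ro
    y=Ro.from_quat(s["ee_rot"]).as_matrix()[:,1]
    f=np.array(s["contact_force"]);print("t",round(s["clock"],2),"strip xyz",np.round([d@ex,d@ey,d[2]],1),"F",np.round([f@ex,f@ey,f[2]],1),"yaw err",round(np.degrees(np.arctan2(y[1],y[0]))-83,2),y.round(3),s["gripper_width"])
E
python3 -c "from h import *;st()"
```

```text
t 2.47 strip xyz [ -80.8 -204.9   95.6] F [-0.3 -0.9 -0.3] yaw err 0.17 [0.119 0.993 0.   ] 0.32365928725003557
```

>>> apply_moves(delta_rot=[[0, 0, 0], [0, 0, 0], [0, 0, 0], [0, 0, 0], [0, 0, 0], [0, 0, 0], [0, 0, 0], [0, 0, 0], [0, 0, 0], [0, 0, 0]], xyz=[[-0.8, 0.9, 0], [-0.8, 0.9, 0], [-0.8, 0.9, 0], [-0.8, 0.9, 0], [0, 0, 0.8], [0, 0, 0.8], [0, 0, 0.8], [0, 0, 0.8], [0, 0, 0], [0, 0, 0]], hand=[1, 1, 1, 1, 1, 1, 1, 1, 1, 1])

```text
clock: 3.3
position: [612.3, -200.7, 114.8]
ee_rot: [0.06, 0.998, -0.0, -0.001]
contact_force: [-0.4, -0.1, 0.8]
gripper_width: 0.1
grasp_force: 0.0
```

```bash
python3 -c "from h import *;st()"
```

```text
t 3.3 strip xyz [  -3.2 -117.2   14.8] F [-0.3 -0.2  0.8] yaw err 0.07 [ 0.121  0.993 -0.   ] 0.1497519857789539
```

>>> apply_moves(delta_rot=[[0, 0, 0], [0, 0, 0], [0, 0, 0], [0, 0, 0], [0, 0, 0], [0, 0, 0]], xyz=[[-0.1, 0.06, 0], [0, 0, 0.25], [0, 0, 0.25], [0, 0, 0.04], [0, 0, 0.04], [0, 0, 0]], hand=[1, 1, 1, 1, 1, 1])

```text
clock: 3.8
position: [615.4, -199.5, 101.0]
ee_rot: [0.061, 0.998, -0.0, -0.0]
contact_force: [-0.0, 0.7, 0.5]
gripper_width: -0.1
grasp_force: 0.0
```

>>> apply_moves(delta_rot=[[0, 0, 0], [0, 0, 0], [0, 0, 0]], xyz=[[0, 0, 0.04], [0, 0, 0.04], [0, 0, 0]], hand=[1, 1, 1])

```text
clock: 4.05
position: [615.4, -199.5, 99.0]
ee_rot: [0.061, 0.998, 0.0, -0.0]
contact_force: [-0.8, -0.6, 0.4]
gripper_width: -0.1
grasp_force: 0.0
```

```bash
python3 -c "from h import *;st()"
```

```text
t 4.05 strip xyz [  -0.3 -115.5   -1. ] F [-0.7 -0.7  0.4] yaw err 0.05 [0.121 0.993 0.   ] -0.09060450753977865
```

>>> apply_moves(delta_rot=[[0, 0, 0], [0, 0, 0]], xyz=[[0, 0, 0.04], [0, 0, 0]], hand=[1, 1])

```text
clock: 4.22
position: [615.4, -199.4, 98.0]
ee_rot: [0.061, 0.998, 0.0, -0.0]
contact_force: [0.0, -0.6, 0.2]
gripper_width: -0.2
grasp_force: 0.0
```

>>> apply_moves(delta_rot=[[0, 0, 0], [0, 0, 0]], xyz=[[0, 0, 0.04], [0, 0, 0]], hand=[1, 1])

```text
clock: 4.38
position: [615.4, -199.5, 96.9]
ee_rot: [0.061, 0.998, 0.0, -0.0]
contact_force: [-0.2, -0.2, -0.0]
gripper_width: 0.3
grasp_force: 0.0
```

>>> apply_moves(delta_rot=[[0, 0, 0], [0, 0, 0]], xyz=[[0, 0, 0.04], [0, 0, 0]], hand=[1, 1])

```text
clock: 4.55
position: [615.4, -199.4, 95.9]
ee_rot: [0.061, 0.998, 0.0, -0.0]
contact_force: [-0.2, -0.1, -0.3]
gripper_width: -0.3
grasp_force: 0.0
```

```bash
python3 - <<'E'
from h import *
st()
p=eyes.get_image("side");i=p["frame"][150:350,240:440,::-1];cv2.imwrite("pics/s1.png",cv2.resize(i,(600,600),interpolation=2))
E
```

```text
t 4.55 strip xyz [  -0.3 -115.5   -4.1] F [-0.1 -0.1 -0.3] yaw err 0.05 [0.121 0.993 0.   ] -0.32720010855870807
```

View pics/s1.png

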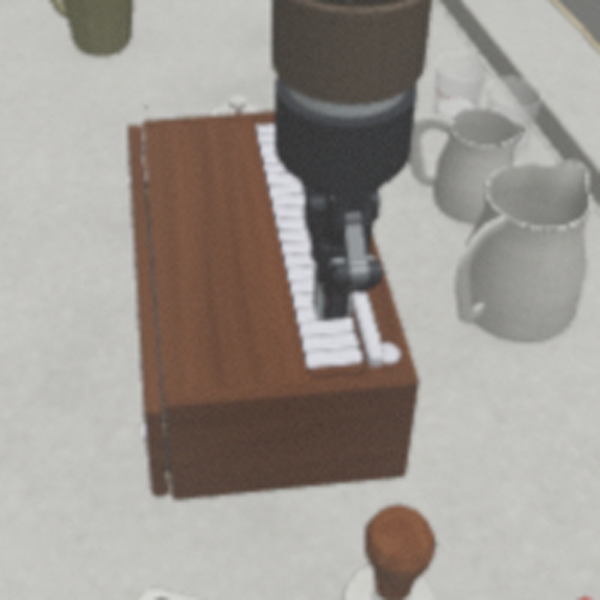

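```bash
python3 - <<'E'
from h import *
s=arm.read_state()
for n in("side","top"):
    p=eyes.get_image(n);W=pts(p)
    q=np.array(p["R"])@s["position"]+np.array(p["t"]).ravel();q=np.array(p["camera_matrix"])@q;print(n,"tcp px",(q/q[2])[:2])
    if n=="side":
        print("img px of 335,315 =",240+335/3,150+105)
        for r in range(235,275,3):print(r,np.round((W[r,350]-mid)@np.array([ex,ey,[0,0,1]]).T,1),p["frame"][r,350])
E
```

```text
side tcp px [348.88760665 266.35008192]
img px of 335,315 = 351.6666666666667 255
235 [  -5.6 -130.9   93.8] [64 63 66]
238 [ -12.2 -161.3  116.2] [76 75 79]
241 [ -13.8 -169.5  117.5] [49 51 53]
244 [ -12.2 -163.7  104.9] [53 51 52]
247 [  -9.5 -153.8   87.7] [56 54 55]
250 [  -3.5 -129.4   55.1] [59 58 60]
253 [  -2.4 -126.5   44.3] [61 60 63]
256 [  -1.3 -123.1   32.7] [126 128 132]
259 [   4.6 -100.    -0.7] [214 215 221]
262 [ 3.000e+00 -1.083e+02 -1.000e-01] [205 206 212]
265 [   1.3 -117.2    1.4] [214 215 221]
268 [   0.  -124.2    0.8] [216 217 222]
271 [  -1.2 -131.2    0.4] [176 172 175]
274 [  -2.2 -136.9   -1.4] [104  73  60]
top tcp px [420.76712163 201.69173877]
```

>>> apply_moves(delta_rot=[[0, 0, 0], [0, 0, 0], [0, 0, 0], [0, 0, 0], [0, 0, 0], [0, 0, 0]], xyz=[[0, 0, 0.12], [0, 0, 0.12], [0, 0, 0.12], [0, 0, 0.12], [0, 0, 0.12], [0, 0, 0]], hand=[1, 1, 1, 1, 1, 1])

```text
clock: 5.2
position: [614.9, -199.3, 80.1]
ee_rot: [0.061, 0.998, 0.0, -0.001]
contact_force: [-0.5, 0.3, 0.3]
gripper_width: -0.0
grasp_force: 0.0
```

```bash
python3 - <<'E'
from h import *
st()
p=eyes.get_image("side");W=pts(p)
for r in range(253,273,1):print(r,np.round((W[r,350]-mid)@np.array([ex,ey,[0,0,1]]).T,1),p["frame"][r,350])
E
```

```text
t 5.2 strip xyz [  -0.8 -115.5  -19.9] F [-0.5  0.3  0.3] yaw err 0.05 [0.121 0.993 0.   ] -0.0426342988479302
253 [ -10.3 -159.9   79.6] [49 49 49]
254 [  -2.7 -128.1   43.4] [54 53 55]
255 [  -2.8 -129.4   42.1] [60 56 58]
256 [  -2.8 -129.6   39.7] [58 56 57]
257 [  -2.3 -128.    35.4] [57 58 60]
258 [  -2.4 -129.2   33.9] [60 59 60]
259 [  -2.  -127.7   29.7] [59 59 60]
260 [  -2.2 -129.1   28.5] [63 64 65]
261 [  -2.  -128.8   25.4] [77 76 79]
262 [-1.000e-01 -1.214e+02  1.450e+01] [146 147 152]
263 [   2.7 -110.4   -0.6] [198 199 205]
264 [   2.3 -112.6   -1. ] [213 214 220]
265 [   1.7 -115.5   -0.6] [215 215 220]
266 [   1.9 -115.1   -3.9] [197 197 202]
267 [   0.6 -121.2    0.3] [203 204 209]
268 [-1.000e-01 -1.247e+02  1.400e+00] [215 215 221]
269 [ 1.000e-01 -1.246e+02 -1.500e+00] [215 215 221]
270 [  -0.8 -128.6    0.3] [212 212 218]
271 [  -0.8 -129.5   -1.6] [178 172 175]
272 [  -1.4 -132.3   -1.1] [125 101  93]
```

>>> apply_moves(delta_rot=[[0, 0, 0], [0, 0, 0], [0, 0, 0], [0, 0, 0], [0, 0, 0]], xyz=[[0, 0, 0.08], [0, 0, 0.08], [0, 0, 0.08], [0, 0, 0.08], [0, 0, 0]], hand=[1, 1, 1, 1, 1])

```text
clock: 5.67
position: [615.1, -199.4, 72.5]
ee_rot: [0.061, 0.998, 0.0, -0.001]
contact_force: [-0.3, -0.8, 0.7]
gripper_width: -0.2
grasp_force: 0.0
```

```bash
python3 - <<'E'
from h import *
st()
p=eyes.get_image("side");W=pts(p)
for r in range(258,273,1):print(r,np.round((W[r,350]-mid)@np.array([ex,ey,[0,0,1]]).T,1),p["frame"][r,350])
E
```

```text
t 5.67 strip xyz [  -0.6 -115.5  -27.5] F [-0.2 -0.8  0.7] yaw err 0.05 [0.121 0.993 0.   ] -0.24391041305142647
258 [  -2.5 -129.7   34.5] [57 56 60]
259 [  -2.3 -129.1   31.2] [57 55 56]
260 [  -2.1 -128.8   28.1] [55 55 59]
261 [  -2.2 -129.7   26.4] [60 60 60]
262 [  -1.3 -126.6   20.3] [57 59 60]
263 [  -1.7 -128.8   20. ] [62 64 66]
264 [  -1.5 -128.4   16.7] [89 89 92]
265 [   1.5 -116.3    0.4] [170 171 175]
266 [   1.7 -116.2   -2.6] [184 185 190]
267 [   0.5 -121.7    0.9] [203 203 209]
268 [   0.5 -122.2   -1.5] [214 215 221]
269 [   0.  -124.8   -1.3] [216 216 222]
270 [  -0.5 -127.5   -1.1] [210 211 216]
271 [  -1.4 -131.9    1.2] [176 172 175]
272 [  -1.3 -132.    -1.4] [125 101  94]
```

>>> apply_moves(delta_rot=[[0, 0, 0], [0, 0, 0], [0, 0, 0], [0, 0, 0], [0, 0, 0]], xyz=[[0, 0, 0.08], [0, 0, 0.08], [0, 0, 0.08], [0, 0, 0.08], [0, 0, 0]], hand=[1, 1, 1, 1, 1])

```text
clock: 6.13
position: [615.1, -199.4, 64.5]
ee_rot: [0.061, 0.998, 0.0, -0.001]
contact_force: [-0.8, -0.2, 0.3]
gripper_width: -0.0
grasp_force: 0.0
```

>>> apply_moves(delta_rot=[[0, 0, 0], [0, 0, 0], [0, 0, 0]], xyz=[[0, 0, 0.04], [0, 0, 0.04], [0, 0, 0]], hand=[1, 1, 1])

```text
clock: 6.38
position: [615.5, -199.5, 64.3]
ee_rot: [0.06, 0.998, -0.0, 0.0]
contact_force: [-2.2, 1.2, 4.6]
gripper_width: 0.1
grasp_force: 2.4
```

```bash
python3 - <<'E'
from h import *
st()
p=eyes.get_image("side");W=pts(p)
for r in range(263,273,1):print(r,np.round((W[r,350]-mid)@np.array([ex,ey,[0,0,1]]).T,1),p["frame"][r,350])
E
```

```text
t 6.38 strip xyz [  -0.2 -115.6  -35.7] F [-2.3  0.9  4.6] yaw err 0.08 [ 0.12   0.993 -0.   ] 0.07676773165716158
263 [  -1.8 -129.1   20.3] [53 55 57]
264 [  -1.5 -128.6   17. ] [56 57 60]
265 [  -1.2 -127.6   13.1] [59 57 59]
266 [  -0.9 -126.8    9.5] [62 63 64]
267 [  -1.  -127.8    7.8] [89 88 92]
268 [   0.5 -122.4   -1.2] [172 174 179]
269 [ 1.000e-01 -1.245e+02 -1.700e+00] [206 207 213]
270 [  -0.5 -127.5   -1.1] [210 210 216]
271 [  -1.  -130.3   -0.7] [176 170 174]
272 [  -1.4 -132.4   -1. ] [125 102  92]
```

```bash
python3 - <<'E'
from h import *
p=eyes.get_image("side");i=p["frame"][205:285,300:400,::-1];cv2.imwrite("pics/s2.png",cv2.resize(i,(750,600),interpolation=2))
E
```

```text
(no output)
```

View pics/s2.png

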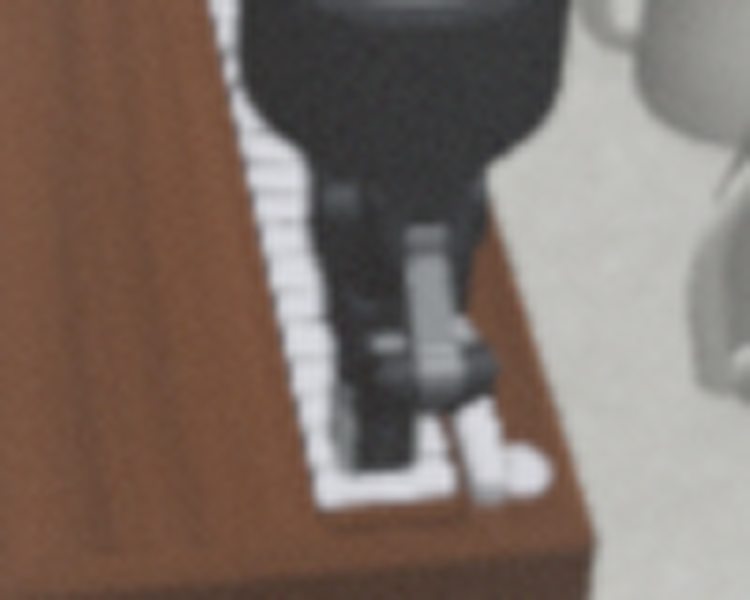

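```bash
python3 - <<'E'
from h import *
M=np.array([ex,ey,[0,0,1]]).T
p=eyes.get_image("side");W=pts(p)
for c in(346,350,353,357,360,364):
    print(c,*[f"{r}:{np.round((W[r,c]-mid)@M).astype(int).tolist()}" for r in range(246,272,2)])
p=eyes.get_image("top");L=(pts(p)-mid)@M
q=L[(abs(L[...,0])<60)&(abs(L[...,1]+115)<60)&(L[...,2]>15)]
print("top body",np.percentile(q,[2,50,98],0).round(), q[:,2].max())
E
```

```text
346 246:[-12, -131, 68] 248:[-11, -131, 63] 250:[-11, -131, 58] 252:[-11, -131, 53] 254:[-12, -138, 55] 256:[-12, -140, 52] 258:[-13, -143, 50] 260:[-8, -123, 22] 262:[-8, -122, 17] 264:[-8, -123, 12] 266:[-8, -122, 5] 268:[-7, -121, -2] 270:[-8, -128, 1]
350 246:[-5, -132, 68] 248:[-4, -130, 61] 250:[-11, -160, 87] 252:[-12, -169, 91] 254:[-13, -172, 90] 256:[-13, -173, 87] 258:[-12, -171, 79] 260:[-6, -146, 47] 262:[-2, -129, 23] 264:[-2, -130, 19] 266:[-1, -129, 12] 268:[0, -123, 0] 270:[-1, -128, 0]
353 246:[-5, -156, 92] 248:[-5, -156, 87] 250:[-5, -159, 85] 252:[-8, -172, 94] 254:[-9, -175, 93] 256:[-9, -176, 89] 258:[-9, -177, 85] 260:[3, -129, 28] 262:[4, -130, 23] 264:[3, -132, 20] 266:[4, -129, 11] 268:[6, -125, 1] 270:[5, -128, -1]
357 246:[0, -164, 99] 248:[0, -165, 96] 250:[-1, -169, 95] 252:[-1, -171, 92] 254:[-2, -175, 91] 256:[-2, -177, 89] 258:[0, -171, 78] 260:[18, -103, -2] 262:[16, -110, 0] 264:[15, -115, 0] 266:[15, -120, 0] 268:[14, -124, -1] 270:[13, -129, -1]
360 246:[14, -131, 65] 248:[7, -157, 87] 250:[4, -170, 95] 252:[4, -172, 93] 254:[3, -176, 92] 256:[3, -178, 89] 258:[6, -167, 73] 260:[21, -113, 8] 262:[21, -115, 5] 264:[21, -116, 0] 266:[20, -121, 0] 268:[19, -125, 0] 270:[18, -130, 0]
364 246:[39, -68, -1] 248:[38, -75, 1] 250:[11, -169, 93] 252:[10, -173, 93] 254:[10, -176, 91] 256:[10, -177, 88] 258:[30, -109, 9] 260:[28, -116, 10] 262:[27, -120, 10] 264:[27, -124, 9] 266:[25, -130, 10] 268:[25, -134, 8] 270:[25, -135, 4]
top body [[ -43. -150.  144.]
 [ -12. -101.  350.]
 [  34.  -57.  361.]] 363.01794288056465
```

>>> apply_moves(delta_rot=[[0, 0, 0], [0, 0, 0], [0, 0, 0]], xyz=[[0, 0, 0.04], [0, 0, 0.04], [0, 0, 0]], hand=[1, 1, 1])

```text
clock: 6.83
position: [615.6, -199.5, 64.2]
ee_rot: [0.06, 0.998, -0.0, 0.0]
contact_force: [-4.9, 3.0, 12.4]
gripper_width: -0.3
grasp_force: 6.4
```

>>> apply_moves(delta_rot=[[0, 0, 0], [0, 0, 0], [0, 0, 0]], xyz=[[0, 0.12, 0], [0, 0.12, 0], [0, 0.12, 0]], hand=[1, 1, 1])

```text
clock: 7.08
position: [618.2, -192.9, 64.2]
ee_rot: [0.06, 0.998, -0.002, 0.002]
contact_force: [-1.6, -5.2, 8.2]
gripper_width: 0.2
grasp_force: 4.1
```

>>> apply_moves(delta_rot=[[0, 0, 0], [0, 0, 0], [0, 0, 0]], xyz=[[0, 0.12, 0], [0, 0.12, 0], [0, 0.12, 0]], hand=[1, 1, 1])

```text
clock: 7.33
position: [619.7, -183.9, 64.2]
ee_rot: [0.06, 0.998, -0.002, 0.003]
contact_force: [-1.7, -5.4, 8.1]
gripper_width: -0.4
grasp_force: 4.0
```

>>> apply_moves(delta_rot=[[0, 0, 0], [0, 0, 0], [0, 0, 0]], xyz=[[0, 0.12, 0], [0, 0.12, 0], [0, 0.12, 0]], hand=[1, 1, 1])

```text
clock: 7.58
position: [620.9, -174.9, 64.2]
ee_rot: [0.06, 0.998, -0.002, 0.003]
contact_force: [-0.6, -5.6, 8.4]
gripper_width: 0.0
grasp_force: 4.0
```

```bash
python3 -c "from h import *;st()"
```

```text
t 7.58 strip xyz [  2.2 -90.5 -35.8] F [ 0.1 -5.6  8.4] yaw err 0.11 [ 0.12   0.993 -0.003] 0.03452103403251198
```

>>> apply_moves(delta_rot=[[0, 0, 0], [0, 0, 0], [0, 0, 0]], xyz=[[0.05, 0.12, 0], [0, 0.12, 0], [0, 0.12, 0]], hand=[1, 1, 1])

```text
clock: 7.83
position: [620.9, -165.7, 64.2]
ee_rot: [0.06, 0.998, -0.002, 0.003]
contact_force: [-0.5, -5.1, 7.5]
gripper_width: 0.2
grasp_force: 4.0
```

>>> apply_moves(delta_rot=[[0, 0, 0], [0, 0, 0], [0, 0, 0]], xyz=[[0, 0.12, 0], [0, 0.12, 0], [0, 0.12, 0]], hand=[1, 1, 1])

```text
clock: 8.08
position: [621.9, -156.8, 64.2]
ee_rot: [0.06, 0.998, -0.002, 0.003]
contact_force: [-0.5, -4.8, 7.6]
gripper_width: 0.1
grasp_force: 3.7
```

>>> apply_moves(delta_rot=[[0, 0, 0], [0, 0, 0], [0, 0, 0]], xyz=[[0, 0.12, 0], [0, 0.12, 0], [0, 0.12, 0]], hand=[1, 1, 1])

```text
clock: 8.33
position: [621.7, -146.3, 62.2]
ee_rot: [0.061, 0.998, -0.0, 0.001]
contact_force: [-0.6, -3.8, 3.6]
gripper_width: 0.2
grasp_force: 2.1
```

>>> apply_moves(delta_rot=[[0, 0, 0], [0, 0, 0], [0, 0, 0], [0, 0, 0]], xyz=[[0, 0.12, 0.04], [0, 0.08, 0.08], [0, 0, 0.08], [0, 0, 0]], hand=[1, 1, 1, 1])

```text
clock: 8.67
position: [621.7, -140.3, 55.4]
ee_rot: [0.06, 0.998, 0.0, 0.0]
contact_force: [2.0, -2.2, 2.8]
gripper_width: -0.3
grasp_force: 1.5
```

```bash
python3 -c "from h import *;st()"
```

```text
t 8.67 strip xyz [ -1.3 -56.  -44.6] F [ 2.3 -1.9  2.8] yaw err 0.07 [0.121 0.993 0.   ] -0.32313347716446233
```

>>> apply_moves(delta_rot=[[0, 0, 0], [0, 0, 0], [0, 0, 0], [0, 0, 0], [0, 0, 0]], xyz=[[0, 0, 0.08], [0, 0, 0.04], [0, 0, 0], [0, 0, 0], [0, 0, 0]], hand=[1, 1, 1, 1, 1])

```text
clock: 9.08
position: [621.7, -140.4, 53.1]
ee_rot: [0.061, 0.998, 0.0, 0.0]
contact_force: [1.8, 0.7, 2.5]
gripper_width: 0.1
grasp_force: 1.8
```

```bash
cat >> h.py <<'E'
def lip():
    M=np.array([ex,ey,[0,0,1]]).T
    for n in("side","top"):
        p=eyes.get_image(n);L=(pts(p)-mid)@M
        f=(abs(L[...,2]+4)<6)&(L[...,0]<-112)&(L[...,0]>-230)&(abs(L[...,1])<145)&(p["range_z"]>0)
        print(n,"lip x pct",f.sum(),np.percentile(L[f][:,0],[2,50,98]).round(1) if f.any() else 0)
        cv2.imwrite(f"pics/l_{n}_{p['shot']}.png",cv2.resize(p["frame"][130:330,220:460,::-1],(720,600)))
        print(f"pics/l_{n}_{p['shot']}.png")
E
python3 -c "from h import *;st();lip()"
```

```text
t 9.08 strip xyz [ -1.3 -56.1 -46.9] F [1.7 0.9 2.5] yaw err 0.06 [0.121 0.993 0.   ] 0.11212350948368523
side lip x pct 513 [-159.9 -154.8 -149.6]
pics/l_side_12.png
top lip x pct 373 [-163.9 -158.1 -152.5]
pics/l_top_13.png
```

>>> apply_moves(delta_rot=[[0, 0, 0], [0, 0, 0], [0, 0, 0], [0, 0, 0], [0, 0, 0], [0, 0, 0], [0, 0, 0], [0, 0, 0], [0, 0, 0], [0, 0, 0]], xyz=[[0, 0, -0.4], [0, 0, -0.6], [0, 0, -0.6], [0.85, 0.37, 0], [0.85, 0.37, 0], [0.85, 0.37, 0], [0.85, 0.37, 0], [0.85, 0.37, 0], [0.82, 0.37, 0], [0, 0, 0]], hand=[1, 1, 1, 1, 1, 1, 1, 1, 1, 1])

```text
clock: 10.02
position: [496.7, -69.5, 92.6]
ee_rot: [0.06, 0.998, 0.0, -0.003]
contact_force: [-0.8, -0.0, 0.7]
gripper_width: 0.3
grasp_force: 0.0
```

```bash
python3 -c "from h import *;st();lip()"
```

```text
t 10.02 strip xyz [-134.    -1.    -7.4] F [-0.8 -0.1  0.7] yaw err 0.07 [ 0.121  0.993 -0.   ] 0.30843874597680515
side lip x pct 486 [-164.  -157.8 -152.2]
pics/l_side_14.png
top lip x pct 79 [-164.2 -158.9 -152.8]
pics/l_top_15.png
```

>>> apply_moves(delta_rot=[[0, 0, 0], [0, 0, 0], [0, 0, 0], [0, 0, 0], [0, 0, 0], [0, 0, 0], [0, 0, 0]], xyz=[[-0.12, 0, 0], [0, 0, 0.3], [0, 0, 0.3], [0, 0, 0.3], [0, 0, 0.2], [0, 0, 0.1], [0, 0, 0]], hand=[1, 1, 1, 1, 1, 1, 1])

```text
clock: 10.7
position: [504.6, -70.9, 61.9]
ee_rot: [0.061, 0.998, -0.0, -0.001]
contact_force: [-0.1, 0.3, 0.4]
gripper_width: 0.0
grasp_force: 0.0
```

```bash
python3 -c "from h import *;st();lip()"
```

```text
t 10.7 strip xyz [-126.    -1.5  -38.1] F [-0.1  0.3  0.4] yaw err 0.04 [ 0.121  0.993 -0.001] 0.0160921206862076
side lip x pct 540 [-163.9 -157.5 -152. ]
pics/l_side_16.png
top lip x pct 123 [-164.2 -158.9 -152.8]
pics/l_top_17.png
```

View pics/l_side_16.png

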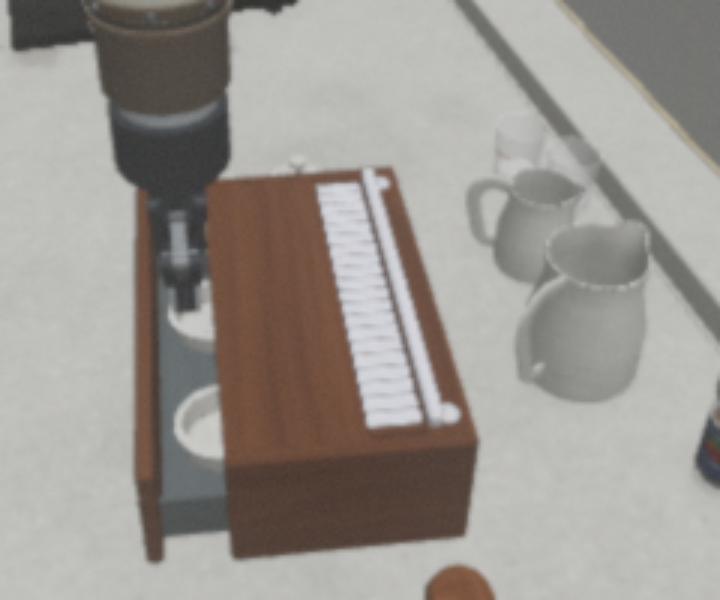

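>>> apply_moves(delta_rot=[[0, 0, 0], [0, 0, 0], [0, 0, 0], [0, 0, 0], [0, 0, 0], [0, 0, 0]], xyz=[[0.12, 0, 0], [0, 0, 0.2], [0, 0, 0.2], [0, 0, 0.2], [0, 0, 0.16], [0, 0, 0]], hand=[1, 1, 1, 1, 1, 1])

```text
clock: 11.3
position: [501.4, -70.4, 43.0]
ee_rot: [0.061, 0.998, -0.0, -0.001]
contact_force: [0.3, 0.0, -0.0]
gripper_width: -0.2
grasp_force: 0.0
```

>>> apply_moves(delta_rot=[[0, 0, 0], [0, 0, 0], [0, 0, 0], [0, 0, 0], [0, 0, 0], [0, 0, 0], [0, 0, 0], [0, 0, 0], [0, 0, 0], [0, 0, 0], [0, 0, 0], [0, 0, 0]], xyz=[[0.2, 0, 0], [0.2, 0, 0], [0.2, 0, 0], [0.2, 0, 0], [0.2, 0, 0], [0.2, 0, 0], [0.2, 0, 0], [0.2, 0, 0], [0.2, 0, 0], [0.2, 0, 0], [0.2, 0, 0], [0, 0, 0]], hand=[1, 1, 1, 1, 1, 1, 1, 1, 1, 1, 1, 1])

```text
clock: 12.3
position: [448.1, -63.4, 44.6]
ee_rot: [0.06, 0.998, 0.0, 0.001]
contact_force: [3.1, 2.3, 0.4]
gripper_width: 0.0
grasp_force: 1.4
```

```bash
python3 -c "from h import *;st();lip()"
```

```text
t 12.3 strip xyz [-182.9   -0.9  -55.4] F [2.7 2.7 0.4] yaw err 0.09 [0.12  0.993 0.001] 0.04127036083311433
side lip x pct 389 [-206.  -199.2 -174.5]
pics/l_side_18.png
top lip x pct 95 [-206.6 -200.5 -194.8]
pics/l_top_19.png
```

>>> apply_moves(delta_rot=[[0, 0, 0], [0, 0, 0], [0, 0, 0]], xyz=[[0.1, 0, 0], [0.1, 0, 0], [0, 0, 0]], hand=[1, 1, 1])

```text
clock: 12.65
position: [448.4, -63.1, 44.9]
ee_rot: [0.059, 0.998, 0.0, 0.006]
contact_force: [13.3, -6.5, -8.9]
gripper_width: -0.2
grasp_force: 7.1
```

>>> apply_moves(delta_rot=[[0, 0, 0], [0, 0, 0], [0, 0, 0], [0, 0, 0], [0, 0, 0], [0, 0, 0], [0, 0, 0], [0, 0, 0], [0, 0, 0]], xyz=[[-0.3, 0, 0], [-0.3, 0, 0], [0, 0, 0], [0, 0, -0.6], [0, 0, -0.8], [0, 0, -0.9], [0, 0, -0.9], [0, 0, -0.9], [0, 0, 0]], hand=[1, 1, 1, 1, 1, 1, 1, 1, 1])

```text
clock: 13.4
position: [459.3, -64.9, 150.5]
ee_rot: [0.06, 0.998, 0.0, 0.003]
contact_force: [0.1, 0.7, -0.5]
gripper_width: 0.1
grasp_force: 0.0
```

```bash
python3 -c "from h import *;st();lip()"
```

```text
t 13.4 strip xyz [-171.7   -1.    50.5] F [-0.   0.7 -0.5] yaw err 0.1 [0.12  0.993 0.001] 0.0691940270588267
side lip x pct 534 [-206.  -200.1 -194.4]
pics/l_side_20.png
top lip x pct 0 0
pics/l_top_21.png
```

View pics/l_side_20.png

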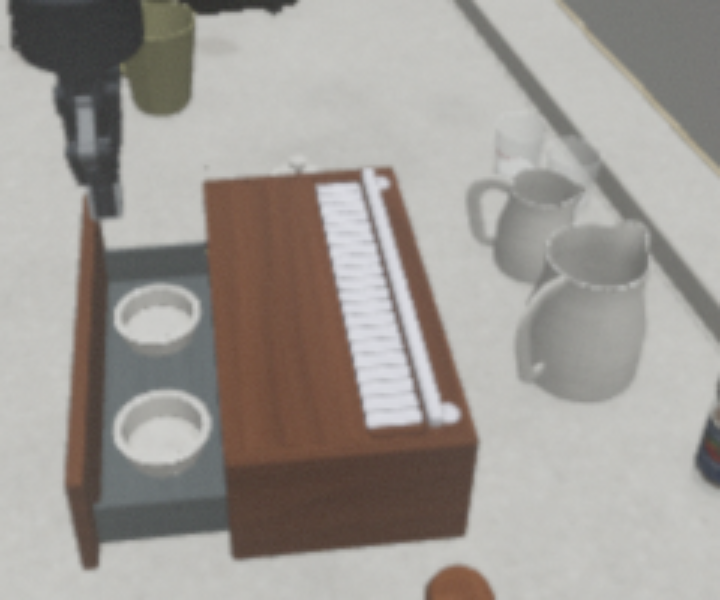

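The drawer is against its stop, with both baskets showing at (157,318) and (162,432). The fingers at (105,215) are clear above the panel, so I'm handing in.

```bash
python3 -c "
from bench import arm
print(arm.job_done())"
```

```text
the job is handed in; nothing more can be done
None
```

The catch was found and pressed, the drawer sprang ajar and was pulled out to its stop (about 84 of 85 mm by camera), the fingers were withdrawn clear, and the job is handed in; the highest force I read before it sprang was about 14 N, and the path kept clear of the sugar pot, tamper and timer, though I did not re-measure them.

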